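Snap both toggle catches of the jewellery box shut

TASK

The wooden jewellery box is shut and the wire loops of its two brass toggle catches are already hooked over the lid, but both levers still stand out from the front. Push each lever down and in with the fingertips until it goes over centre, snaps and lies locked flat against the box. Only push, without banging or forcing it: keep the lid shut, leave the things around the box where they are, and finish with the hand clear.

Things in the scene. Friction and masses are not known exactly. Their poses are not given: they have to be found in the camera images.
- catch_left (a joint): Lever of the left catch, rad. 0 = locked, hanging flat along the box front (hard stop); 1.57 = straight out, level; 2.0 = out and up. Starts at 1.45 to 1.95, held by slight friction. From 1.3 down the sprung wire loop resists (peak 0.2 to 0.25 N m near 0.7, 6 to 9 N on the pad); dead point 0.28: pushed past it, the lever snaps to 0 and stays; let go before it, it springs back out to about 1.5.
- catch_right (a joint): Lever of the right catch, rad. 0 = locked, hanging flat along the box front (hard stop); 1.57 = straight out, level; 2.0 = out and up. Starts at 1.45 to 1.95, held by slight friction. From 1.3 down the sprung wire loop resists (peak 0.2 to 0.25 N m near 0.7, 6 to 9 N on the pad); dead point 0.28: pushed past it, the lever snaps to 0 and stays; let go before it, it springs back out to about 1.5.
- left_pivot (a point): Pivot pin of the left lever (own +y end of the front), fixed to the box, 56 mm above the trunk lid, 11 mm out from the front. Axes as the box's. Brass lever, 42 mm from pin to tip: 16 mm narrow tongue, then a finger pad 26 x 26 mm (16 to 42 mm from the pin), 3 mm thick; its outer (pushed) face lies 3 mm outward of the pin's axis.
- right_pivot (a point): Pivot pin of the right lever (own -y end of the front), fixed to the box, 56 mm above the trunk lid, 11 mm out from the front. Axes as the box's. Brass lever, 42 mm from pin to tip: 16 mm narrow tongue, then a finger pad 26 x 26 mm (16 to 42 mm from the pin), 3 mm thick; its outer (pushed) face lies 3 mm outward of the pin's axis.
- left_pad (a point): Centre of the outer face, the one to push, of the left lever's finger pad, 29 mm from the pin along the lever. Turns with the lever: own z points from pad to pivot, own -x out of the pushed face (up when the lever stands out level, away from the box when locked).
- right_pad (a point): Centre of the outer face, the one to push, of the right lever's finger pad, 29 mm from the pin along the lever. Turns with the lever: own z points from pad to pivot, own -x out of the pushed face (up when the lever stands out level, away from the box when locked).
- jewellery_box: Dark wooden box, 170 (own x) x 260 (own y) x 90 mm high with lid, stuck down on grip pads: it does not shift. Origin: centre of its underside; z up. Its front (own -x face, 85 mm from the origin, roughly towards the robot) has two brass toggle catches 70 mm either side of the middle. Own +x runs from the front into the box. A steel wire loop links each lever to a hook on the lid above it.
- lid (a joint): The box's lid, hinged along the back, seam 68 mm up: 0 = shut (as it starts), grows as it lifts, rad. The hooked loops let it lift only a few mm.
- dabba: Bystander: round stainless steel dabba with press-fit lid, 108 mm across, 70 mm high, 0.3 kg, loose, beside one end of the box. Origin at the centre of its underside.
- perfume: Bystander: amber glass perfume bottle, 30 by 52 mm, 66 mm high plus black twist cap to 97 mm, 0.2 kg, loose, beside the other end of the box. Origin at the centre of its underside.
- comb: Bystander: blue plastic comb, 36 by 175 mm (long along own y), 5 mm thick, lying in front of the box. Origin at the centre of its underside.

How it is judged:
On the way:
1. a first lever has snapped over and lies locked (within 0.08 rad of flat) (value of joint any of catch_left, catch_right below 0.08 rad), for 0.2 s.
At the end, for the whole second after the job is handed in: Both catch levers lie locked within 0.08 rad of flat and the lid is shut (within 0.015 rad) (value of joint each of catch_left, catch_right below 0.08 rad and value of joint lid below 0.015 rad); the robot touches nothing.
It fails at once if the lid is lifted (more than 0.04 rad) (value of joint lid above 0.04 rad).
It fails at once if the fingers bang or force the box or its catches (more than 50 N) (contact force between the fingers and jewellery_box above 50 N).
It fails at once if the dabba, perfume bottle or comb is moved more than 20 mm, lifted or tipped (more than 0.3 rad) (distance of any of dabba, perfume, comb from where it was at the start of the episode above 0.02 m or angle between any of dabba, perfume, comb's own z axis and vertical above 0.3 rad).
It also fails if it takes over 48 s, if anything falls off the work surface, if the arm or the gripper's body presses on something with over 40 N, if the wrist force passes 120 N, or if a joint passes its speed limit or range.

ROBOT

A 6-joint arm with a two-finger parallel gripper is mounted at the origin on the work surface. World frame = base frame: x ahead of the robot, y to its left, z up, the work surface at z = 0. Lengths are in m, angles in rad, forces in N, time in s.
With the tool pointing down it reaches from about 0.425 to 0.95 m from the base axis. Payload 3.5 kg.
Tool frame: the origin (TCP) lies midway between the tips of the shut fingers; the grasp point (between the pads) lies ctrl.grasp_offset behind it (ctrl.grasp_offset is the distance from the TCP to the grasp point, in m); x points along the fingers, y is the direction in which the jaws open and shut, and the axes are right-handed (so a half turn about x gives the same grasp; the last joint's range is limited). The gripper opens to 85 mm and grips with 20 to 120 N. Pads are 22 mm wide; open, the fingers measure 114 mm over their backs; the gripper's body (76 mm by 85 mm) begins 54 mm behind the grasp point. The pads swing forward as they close: fully open they stand 13 mm farther back than shut.
Start: joints at [-1.413, 0.286, 1.577, -0, 1.279, -0.15], TCP at [0.205, -0.643, 0.231] pointing down, gripper open.
Joint ranges: [-2.77, 2.77], [-0.9, 2.22], [0.21, 2.48], [-1.53, 4.67], [0.24, 2.81], [-2.84, 2.84]. Speed limits (rad/s): [2.79, 2.79, 3.14, 3.14, 3.14, 3.14].

INTERFACE

Orientations are given as a unit quaternion [x, y, z, w].
In Python, from plant import readout, read_camera, sign_off, ctrl gives the robot as it stands.
- The arm moves only by the tool drive_tool, never from a script. Its argument "steps" is a list of rows, each a list of 5 numbers: the shift along the tool's x, y, z in cm, then the turn about the tool's x in degrees, then the opening, from 0 (shut) to 1 (fully open). A call has 1 to 10 rows; each row shifts and turns the commanded pose from where the row before left it, along the tool's axes as they then stand; what a row does not reach is not made up. A row lasts 1/10 s, in which the tool goes at most 50 mm and 8.59 degrees, less where a joint would pass 70% of its speed; a pose out of reach is approached as far as the arm can. A call is refused whole if a number of a shift passes 5 or a number of a turn 8.59, either way. A call with a gripper value outside its range is refused whole. The fingers move at their own pace and stop on an object; "force" is the grip in N (left out, the last holds). Time passes only in rows, so rows that do not move let the fingers close. It gives the time, the measured TCP pose, the force and the opening at its end, in the units of the state.
- readout.get_state(): the state, without advancing time (a new reading comes with each control period).
- read_camera(name): name is "side" or "top"; returns a dict with "frame" (480x640x3 uint8, red, green, blue), "vertical_fov" (degrees; the focal length in pixels is half the picture's height over the tangent of half this angle, whatever the lens; pixels are square), "cx", "cy" (the principal point, pixels), "k1" (the pictures are not rectified: a ray, as slopes to the right and down, at radius r is drawn at 1 + k1 r^2 times it, then the intrinsics apply), "eye" and "orientation" of the camera in the world. Camera axes: x right, y up, looking along -z (the intrinsics and any distortion apply to the point x, -y, -z); pixel columns grow to the right and rows downward; lengths in m; the calibration is good to about 2 mm. A picture is of the moment at which its call begins. There is no depth.
- sign_off(): hands the job in, once; it reports no verdict.
The state is a dict: "time": time; "qpos": joint angles; "dq": joint speeds; "joint_efforts": joint torques, N m; "eef_pos": TCP position; "tcp_rot": TCP orientation; "contact_force": force on the tool from outside, world axes, zero at the start; "wrist_torque": the same for the moment, N m; "opening": opening from 0.0 (shut) to 1.0 (fully open).
Only numpy, scipy, OpenCV 4.12 (cv2) and the standard library are available. Lean on these libraries where they do the work, as an engineer would, in place of code of your own. Each camera call takes 0.05 s, during which the arm holds its last target. There are 200 camera calls.

## Working session

There is one attempt and no reset: what is moved stays moved. The work goes in short steps, Python scripts to look and compute and a tool call to move; the robot and the scene stay as the last step left them, time stands still between calls to the robot, and variables do not carry over. Pictures are saved under pics/ and viewed, about 8 in all and at most 12, crops included, and the job is handed in when it is done.

Besides the shell and the picture viewer there is one more tool, called by a JSON object that holds its "name" and its "arguments". drive_tool: Moves the arm, as the interface text tells. Its arguments: {"type":"object","properties":{"steps":{"type":"array","items":{"type":"array","items":{"type":"number"}}},"force":{"type":"number"}},"required":["steps"]}

```bash
ls; mkdir -p pics; cat > h.py <<'E'
import numpy as np, cv2
from scipy.spatial.transform import Rotation as R
from plant import readout, read_camera, sign_off, ctrl
def cam(n,f=None):
    c=read_camera(n)
    if f: cv2.imwrite('pics/'+f,c['frame'][:,:,::-1])
    c['f']=240/np.tan(np.radians(c['vertical_fov'])/2); return c
def ray(c,u,v):
    d=np.array([(u-c['cx'])/c['f'],(v-c['cy'])/c['f']]); s=d.copy()
    for _ in range(20): s=d/(1+c['k1']*(s@s))
    return R.from_quat(c['orientation']).apply([s[0],-s[1],-1])
def onz(c,u,v,z):
    r=ray(c,u,v); e=np.array(c['eye']); return e+r*(z-e[2])/r[2]
def proj(c,p):
    q=R.from_quat(c['orientation']).inv().apply(np.array(p)-c['eye']); s=np.array([q[0],-q[1]])/-q[2]
    s=s*(1+c['k1']*(s@s)); return s*c['f']+[c['cx'],c['cy']]
def tri(c1,p1,c2,p2):
    a,b=ray(c1,*p1),ray(c2,*p2); A=np.array(c1['eye']);B=np.array(c2['eye'])
    t=np.linalg.lstsq(np.c_[a,-b],B-A,rcond=None)[0]; x,y=A+t[0]*a,B+t[1]*b
    return (x+y)/2,np.linalg.norm(x-y)
E
python3 - <<'E'
from h import *
import pickle
for n in('top','side'):
    c=cam(n,n+'0.png'); pickle.dump(c,open(n+'.pkl','wb')); print({k:v for k,v in c.items() if k!='frame'})
print(readout.get_state(), ctrl.grasp_offset)
E
```

```text
pics
{'vertical_fov': 53.843064095645644, 'cx': 324.2089933326698, 'cy': 241.58660491258746, 'k1': -0.07397648882334883, 'eye': array([0.48681377, 0.00713394, 0.76980862]), 'orientation': array([ 0.05705475, -0.01996092, -0.70380234,  0.70781959]), 'f': np.float64(472.6255511206603)}
{'vertical_fov': 52.300455859749995, 'cx': 321.10064456729083, 'cy': 236.8676310781372, 'k1': -0.11986274710161493, 'eye': array([ 0.41031665, -0.59471074,  0.58037861]), 'orientation': array([ 0.42842012, -0.04889603, -0.11949673,  0.8943075 ]), 'f': np.float64(488.8158458124108)}
{'time': 0.1, 'qpos': array([-1.41300019e+00,  2.87132233e-01,  1.57805788e+00, -1.19018777e-05,
        1.27860809e+00, -1.49985868e-01]), 'dq': array([ 0.00136648, -0.00108519, -0.00403335,  0.00020057, -0.00041737,
       -0.00082121]), 'joint_efforts': array([ 6.18972008e-04, -4.07296515e+01, -2.93699455e+01, -1.74267843e-04,
        3.42941661e-03, -1.70189089e-06]), 'eef_pos': array([ 0.20442626, -0.6426623 ,  0.23003395]), 'tcp_rot': array([-0.6987426 , -0.10916926,  0.69875675, -0.10760975]), 'contact_force': array([ 0.35192292, -0.01049647, -0.40480102]), 'wrist_torque': array([ 0.01582695, -0.00638141, -0.0433182 ]), 'opening': 1.0020369545447552} 0.0187
```

View pics/top0.png

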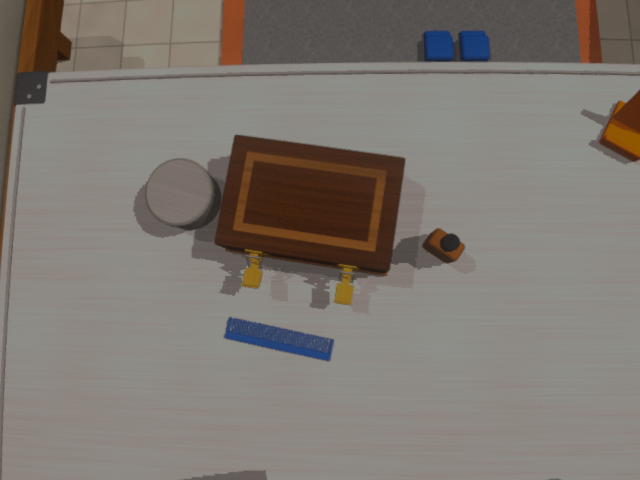

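View pics/side0.png

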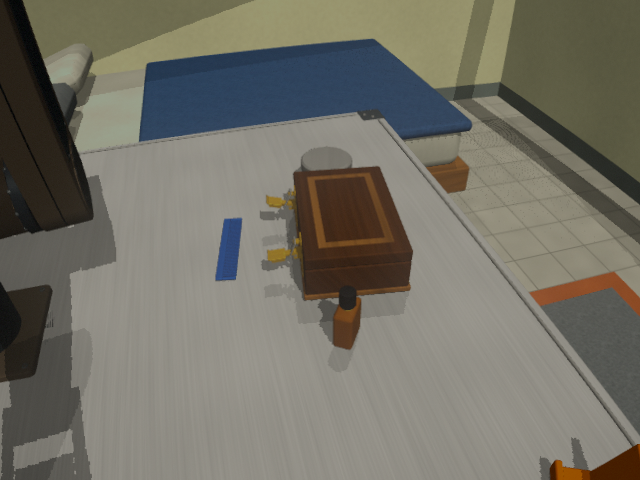

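The top view shows the box with corners at about (235,136), (404,155), (388,271) and (217,244). The lever pads are near (253,277) and (344,293), the comb is at (279,338), the dabba at (182,192) and the perfume at (444,246). The side view shows the levers at (275,203) and (280,255), roughly level or slightly up.

```bash
python3 - <<'E'
from h import *
import pickle
t,s=[pickle.load(open(n+'.pkl','rb')) for n in('top','side')]
P=[onz(t,*p,.09) for p in[(235,136),(404,155),(388,271),(217,244)]]
for p in P:print(p)
for i in range(4):print(np.linalg.norm(P[i]-P[i-1]))
print('comb',[onz(t,*p,.005)for p in[(229,319),(332,358)]])
a=cv2.resize(t['frame'][235:315,235:365],None,fx=6,fy=6,interpolation=2)[:,:780]
b=cv2.resize(s['frame'][185:275,250:310],None,fx=6,fy=6,interpolation=2)
cv2.imwrite('pics/c1.png',a[:,:,::-1]);cv2.imwrite('pics/c2.png',b[:,:,::-1])
E
```

```text
[0.72122981 0.17951795 0.09      ]
[ 0.68973878 -0.07333975  0.09      ]
[ 0.51906812 -0.04859297  0.09      ]
[0.55714346 0.20112398 0.09      ]
0.1655027221027899
0.2548111033148169
0.17245544273836044
0.25260302101147747
comb [array([0.44337357, 0.20168169, 0.005     ]), array([0.38394643, 0.03369354, 0.005     ])]
```

View pics/c1.png

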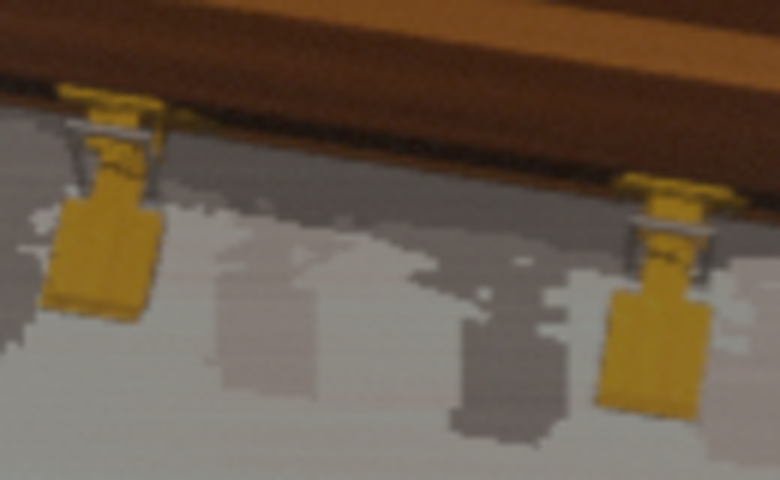

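View pics/c2.png

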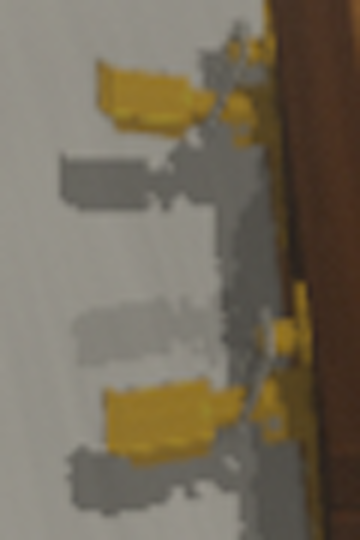

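The crops show the left pad centred near (252,279) in top and (274,201) in side. The right pad is near (344,294) in top and (277,255) in side. Next I triangulate both.

```bash
python3 - <<'E'
from h import *
import pickle
t,s=[pickle.load(open(n+'.pkl','rb')) for n in('top','side')]
T=lambda x,y:(x/6+235,y/6+235)
S=lambda x,y:(x/6+250,y/6+185)
for n,a,b in[('Ltip',(91,308),(108,97)),('Lbase',(111,204),(187,102)),('Lctr',(102,258),(148,98)),('Rtip',(646,408),(107,422)),('Rbase',(662,296),(212,415)),('Rctr',(655,353),(160,420))]:
    print(n,*tri(t,T(*a),s,S(*b)))
c=np.array([.621,.065,0])
# box model: yaw, refine with top corners
from scipy.optimize import least_squares
px=np.array([(235,136),(404,155),(388,271),(217,244)])
L=np.array([(.085,.13),(.085,-.13),(-.085,-.13),(-.085,.13)])
def W(p,q,z): r=R.from_euler('z',p[2]).apply([q[0],q[1],0]); return r+[p[0],p[1],z]
r=least_squares(lambda p:np.ravel([proj(t,W(p,l,.09))-x for l,x in zip(L,px)]),[.621,.065,-.14])
print(r.x,r.fun)
p=r.x
for n,y in(('L',.07),('R',-.07)):
    print(n,'pivot',W(p,(-.096,y),.056))
    for a in (1.45,1.57,1.7,1.8,1.95):
        # along lever dir: out sin a, down cos a ; face normal: out cos a, up sin a
        o=.096; f=lambda d:W(p,(-(o+d*np.sin(a)+.003*np.cos(a)),y),.056-d*np.cos(a)+.003*np.sin(a))
        print(a,f(.042),f(.029),(proj(t,f(.042))-235)*6,(proj(s,f(.042))-[250,185])*6,(proj(s,f(.016))-[250,185])*6)
E
```

```text
Ltip [0.4972309  0.15549796 0.06360788] 0.0025697560586534756
Lbase [0.52243068 0.15206874 0.0592245 ] 0.0002331126371647983
Lctr [0.50958611 0.15329272 0.06231218] 0.0020942219219235742
Rtip [0.47261216 0.01651493 0.05262821] 0.0006659674773342235
Rbase [0.5009615  0.01259277 0.05173469] 0.001188201920430521
Rctr [0.48666918 0.01428974 0.05186499] 0.0012524895244889855
[ 0.62191873  0.06485767 -0.13833528] [-1.48056438 -1.76050386  1.57042515  1.02297997  2.51055379 -0.50251432
 -2.83527232  0.99522069]
L pivot [0.53648844 0.14742682 0.056     ]
1.45 [0.49483474 0.15322604 0.05391702] [0.50761673 0.15144647 0.05548356] [108.25863521 313.09590046] [100.0891633  128.16867495] [182.1650686  113.06450426]
1.57 [0.49488731 0.15321872 0.05896655] [0.50776312 0.15142609 0.05897691] [104.26732432 312.62150807] [ 98.90376241 114.86677577] [182.53190813 107.89188348]
1.7 [0.49561924 0.15311681 0.06438646] [0.50838773 0.15133913 0.06271148] [100.35320914 309.40471009] [ 99.82910514 100.30680544] [183.77580961 102.33524607]
1.8 [0.49665267 0.15297294 0.06846403] [0.50919175 0.15122719 0.0655104
[... 381 characters left out ...]
.14191513] [117.10112578 421.16807107] [210.28537986 404.1444846 ]
1.57 [0.47558209 0.01455615 0.05896655] [0.48845789 0.01276352 0.05897691] [653.76501461 395.24951086] [115.78305415 407.20317639] [210.73327121 398.69943578]
1.7 [0.47631401 0.01445425 0.06438646] [0.4890825  0.01267656 0.06271148] [653.96103304 392.6204657 ] [116.86392194 391.8670561 ] [212.17904847 392.8350735 ]
1.8 [0.47734744 0.01431037 0.06846403] [0.48988652 0.01256462 0.0655104 ] [654.39362635 388.64234172] [119.48074801 380.08413855] [213.95912042 388.40992276]
1.95 [0.47963956 0.01399125 0.07433447] [0.49160067 0.01232597 0.06952212] [655.50052639 379.52023623] [126.28545375 362.72391907] [217.67927066 382.01976207]
```

```bash
cat >> h.py <<'E'
BX=np.array([np.cos(.138),-np.sin(.138),0]); BY=np.array([np.sin(.138),np.cos(.138),0])
FR=np.array([.62192,.06486,0])-.085*BX   # middle of front face
def show():
    s=readout.get_state(); M=R.from_quat(s['tcp_rot']).as_matrix(); p=s['eef_pos']
    print('t',s['time'],'p',p.round(4),'out %.1f lat %.1f z %.1f'%(-(p-FR)@BX*1e3,(p-FR)@BY*1e3,p[2]*1e3),'F',s['contact_force'].round(1),'q',s['qpos'].round(2),'op',s['opening'].round(2))
    print('toolx',M[:,0].round(3),'y',M[:,1].round(3),'z',M[:,2].round(3),'z vs BX deg',np.degrees(np.arctan2(M[:,2]@BY,M[:,2]@BX)).round(2))
    return s,M
def goto(out,lat,z):
    s,M=show(); T=FR-out*1e-3*BX+lat*1e-3*BY; T[2]=z*1e-3
    print('target',T,'shift cm',(M.T@(T-s['eef_pos'])*100).round(2))
E
python3 - <<'E'
from h import *
goto(52,-70,130)
goto(52,-70,230)
E
```

```text
Traceback (most recent call last):
  File "h.py", line 29, in goto
    s,M=show(); T=FR-out*1e-3*BX+lat*1e-3*BY; T[2]=z*1e-3
        ~~~~^^
  File "h.py", line 25, in show
    print('t',s['time'],'p',p.round(4),'out %.1f lat %.1f z %.1f'%(-(p-FR)@BX*1e3,(p-FR)@BY*1e3,p[2]*1e3),'F',s['contact_force'].round(1),'q',s['qpos'].round(2),'op',s['opening'].round(2))
                                                                                                                                                                      ^^^^^^^^^^^^^^^^^^
AttributeError: 'float' object has no attribute 'round'
```

```bash
sed -i "s/s\['opening'\].round(2)/round(s['opening'],2)/" h.py; python3 - <<'E'
from h import *
goto(52,-70,130)
goto(52,-70,230)
E
```

```text
t 0.1 p [ 0.2044 -0.6427  0.23  ] out 231.2 lat -758.2 z 230.0 F [ 0.4 -0.  -0.4] q [-1.41  0.29  1.58 -0.    1.28 -0.15] op 1.0
toolx [-0.     0.002 -1.   ] y [ 0.303 -0.953 -0.002] z [-0.953 -0.303 -0.   ] z vs BX deg -154.46
target [0.47659308 0.01437153 0.13      ] shift cm [ 10.14 -54.35 -45.84]
t 0.1 p [ 0.2044 -0.6427  0.23  ] out 231.2 lat -758.2 z 230.0 F [ 0.4 -0.  -0.4] q [-1.41  0.29  1.58 -0.    1.28 -0.15] op 1.0
toolx [-0.     0.002 -1.   ] y [ 0.303 -0.953 -0.002] z [-0.953 -0.303 -0.   ] z vs BX deg -154.46
target [0.47659308 0.01437153 0.23      ] shift cm [  0.14 -54.37 -45.84]
```

{"name": "drive_tool", "arguments": {"steps": [[0,0,0,8.5,0],[0,0,0,8.5,0],[0,0,0,8.54,0],[0,0,-4.5,0,0],[0,-2,-4.5,0,0],[0,-3,-4.5,0,0],[0,-4,-4.4,0,0],[0,-4.5,0,0,0],[0,-4.5,0,0,0],[0,-4.5,0,0,0]], "force": 40}}

```text
time: 1.1
eef_pos: [0.4016, -0.45, 0.2303]
tcp_rot: [-0.705, 0.048, 0.706, 0.049]
contact_force: [-0.6, -0.6, 0.5]
opening: 0.003
```

{"name": "drive_tool", "arguments": {"steps": [[0,-4.5,0,0,0],[0,-4.5,0,0,0],[0,-4.5,0,0,0],[0,-4.5,0,0,0],[0,-4.5,0,0,0],[0,-4.5,0,0,0],[0,-4.5,0,0,0],[0,-4.5,0,0,0],[0,-3.5,0,0,0],[0,0,0,0,0]]}}

```text
time: 2.1
eef_pos: [0.4553, -0.0573, 0.2308]
tcp_rot: [-0.705, 0.046, 0.706, 0.047]
contact_force: [-0.7, -1.0, 0.5]
opening: 0.003
```

```bash
python3 - <<'E'
from h import *
goto(52,-70,110)
E
```

```text
t 2.1 p [ 0.4553 -0.0573  0.2308] out 63.3 lat -143.9 z 230.8 F [-0.7 -1.   0.5] q [-0.35 -0.21  2.09  0.    1.26  1.36] op 0.0
toolx [-0.001  0.001 -1.   ] y [-0.132 -0.991 -0.001] z [-0.991  0.132  0.001] z vs BX deg -179.7
target [0.47659308 0.01437153 0.11      ] shift cm [12.09 -7.37 -1.18]
```

{"name": "drive_tool", "arguments": {"steps": [[0,-4,-1.2,0,0],[0,-3.4,0,0,0],[3,0,0,0,0],[3,0,0,0,0],[3,0,0,0,0],[2,0,0,0,0],[0,0,0,0,0]]}}

```text
time: 2.8
eef_pos: [0.4748, 0.0106, 0.1176]
tcp_rot: [-0.703, 0.049, 0.708, 0.049]
contact_force: [-0.6, -0.2, -0.4]
opening: 0.001
```

```bash
python3 - <<'E'
from h import *
goto(52,-70,66)
t=cam('top');s=cam('side')
a=cv2.resize(t['frame'][225:325,265:425],None,fx=4,fy=4,interpolation=2)
b=cv2.resize(s['frame'][185:285,240:380],None,fx=4,fy=4,interpolation=2)
cv2.imwrite('pics/d.png',np.hstack([b[:, :400],a[:, :400]])[:,:,::-1])
E
```

```text
t 2.8 p [0.4748 0.0106 0.1176] out 53.2 lat -74.0 z 117.6 F [-0.6 -0.2 -0.4] q [-0.19 -0.03  2.15 -0.    1.03  1.52] op 0.0
toolx [-0.008  0.001 -1.   ] y [-0.138 -0.99  -0.   ] z [-0.99   0.138  0.008] z vs BX deg 179.96
target [0.47659308 0.01437153 0.066     ] shift cm [ 5.16 -0.4  -0.16]
```

View pics/d.png

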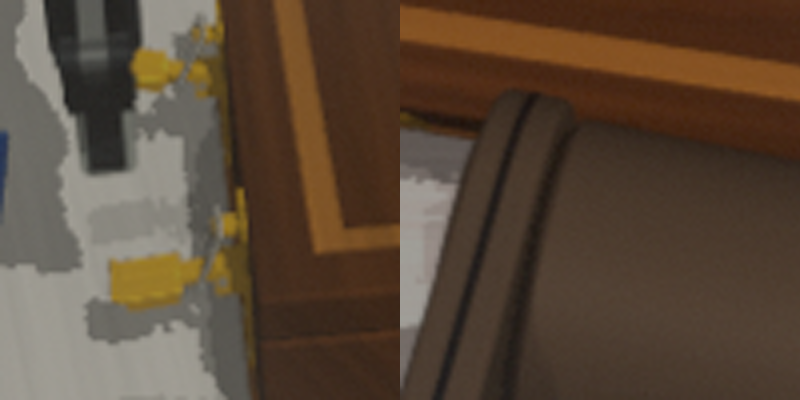

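The side view shows the shut fingertip at about (267,228), above and clear of the right lever, whose pad is at about (277,255). The arm hides the right lever in the top view.

{"name": "drive_tool", "arguments": {"steps": [[1.5,-0.4,0,0,0],[1.5,0,0,0,0],[1.2,0,0,0,0],[0,0,0,0,0],[0,0,0,0,0]]}}

```text
time: 3.4
eef_pos: [0.4788, 0.0145, 0.0801]
tcp_rot: [0.706, -0.049, -0.705, -0.049]
contact_force: [-0.5, 0.1, 0.6]
opening: -0.001
```

```bash
python3 - <<'E'
from h import *
s,_=show()
c=cam('side','e.png')
print(proj(c,s['eef_pos']),proj(c,[0.4748,0.0106,0.1176]))
b=cv2.resize(c['frame'][195:295,240:340],None,fx=5,fy=5,interpolation=2)
cv2.imwrite('pics/e.png',b[:,:,::-1])
E
```

```text
t 3.4 p [0.4788 0.0145 0.0801] out 49.8 lat -69.6 z 80.1 F [-0.5  0.1  0.6] q [-0.18  0.04  2.16 -0.    0.94  1.53] op -0.0
toolx [ 0.001 -0.    -1.   ] y [-0.138 -0.99   0.   ] z [-0.99   0.138 -0.001] z vs BX deg 179.99
[270.2115205  242.59415884] [266.17893413 226.0254183 ]
```

View pics/e.png

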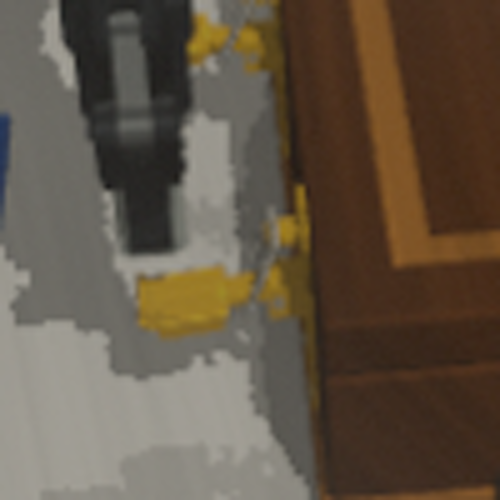

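The side crop shows the fingertip at (270,245), centred above the right pad, which matches the projected TCP.

{"name": "drive_tool", "arguments": {"steps": [[0.5,0,0,0,0],[0.5,0,0,0,0],[0.4,0,0,0,0],[0.4,0,0,0,0],[0.4,0,0,0,0],[0.4,0,0,0,0],[0.3,0,0,0,0],[0,0,0,0,0]]}}

```text
time: 4.25
eef_pos: [0.478, 0.0148, 0.0499]
tcp_rot: [-0.705, 0.049, 0.706, 0.049]
contact_force: [-0.3, 0.6, 0.8]
opening: 0.002
```

```bash
python3 - <<'E'
from h import *
show()
E
```

```text
t 4.25 p [0.478  0.0148 0.0499] out 50.7 lat -69.4 z 49.9 F [-0.3  0.6  0.8] q [-0.18  0.09  2.17  0.    0.88  1.53] op 0.0
toolx [-0.001  0.    -1.   ] y [-0.137 -0.991 -0.   ] z [-0.991  0.137  0.001] z vs BX deg -180.0
```

{"name": "drive_tool", "arguments": {"steps": [[0.38,0,-0.15,0,0],[0.37,0,-0.2,0,0],[0.35,0,-0.25,0,0],[0.35,0,-0.3,0,0],[0,0,0,0,0]]}}

```text
time: 4.75
eef_pos: [0.486, 0.0137, 0.0348]
tcp_rot: [-0.704, 0.049, 0.707, 0.049]
contact_force: [-4.7, -0.7, 1.9]
opening: -0.0
```

```bash
python3 - <<'E'
from h import *
show()
E
```

```text
t 4.75 p [0.486  0.0137 0.0348] out 42.6 lat -69.4 z 34.8 F [-4.7 -0.7  1.9] q [-0.18  0.14  2.16 -0.    0.85  1.53] op -0.0
toolx [-0.004  0.    -1.   ] y [-0.137 -0.991 -0.   ] z [-0.991  0.137  0.004] z vs BX deg -179.99
```

{"name": "drive_tool", "arguments": {"steps": [[0.2,0,-0.3,0,0],[0.15,0,-0.3,0,0],[0.1,0,-0.3,0,0],[0.1,0,-0.3,0,0],[0,0,-0.2,0,0],[0,0,0,0,0]]}}

```text
time: 5.35
eef_pos: [0.5029, 0.0112, 0.0311]
tcp_rot: [0.707, -0.049, -0.704, -0.049]
contact_force: [0.3, -0.2, 0.2]
opening: 0.002
```

```bash
python3 - <<'E'
from h import *
show()
E
```

```text
t 5.35 p [0.5029 0.0112 0.0311] out 25.5 lat -69.5 z 31.1 F [ 0.3 -0.2  0.2] q [-0.18  0.18  2.12  0.    0.84  1.53] op 0.0
toolx [ 0.004 -0.001 -1.   ] y [-0.138 -0.99   0.   ] z [-0.99   0.138 -0.004] z vs BX deg 179.99
```

Force went to zero, so the right lever has probably snapped. I'll back off and move above the left lever.

{"name": "drive_tool", "arguments": {"steps": [[0,0,1,0,0],[0,0,1.6,0,0],[-2,0,0,0,0],[-3,0,0,0,0],[-3,0,0,0,0],[0,-3.5,0,0,0],[0,-3.5,0,0,0],[0,-3.5,0,0,0],[0,-3.4,0,0,0],[0,0,0,0,0]]}}

```text
time: 6.35
eef_pos: [0.4944, 0.1558, 0.111]
tcp_rot: [0.706, -0.047, -0.705, -0.048]
contact_force: [-1.1, -0.8, 0.0]
opening: 0.004
```

```bash
python3 - <<'E'
from h import *
goto(50,70,85)
t=cam('top');s=cam('side')
a=cv2.resize(t['frame'][225:325,265:365],None,fx=4,fy=4,interpolation=2)
b=cv2.resize(s['frame'][185:285,240:340],None,fx=4,fy=4,interpolation=2)
cv2.imwrite('pics/g.png',np.hstack([b,a])[:,:,::-1])
E
```

```text
t 6.35 p [0.4944 0.1558 0.111 ] out 53.8 lat 72.5 z 111.0 F [-1.1 -0.8  0. ] q [0.11 0.08 2.05 0.   1.01 1.81] op 0.0
toolx [ 0.002  0.001 -1.   ] y [-0.134 -0.991 -0.001] z [-0.991  0.134 -0.002] z vs BX deg -179.77
target [0.4978328  0.15276544 0.085     ] shift cm [ 2.6   0.26 -0.38]
```

View pics/g.png

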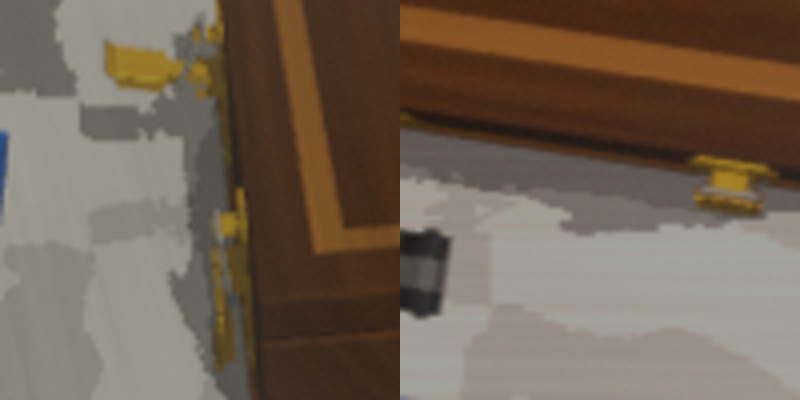

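The right lever hangs flat: in the side crop it is at about (295,260), and from the top only the pivot block shows. The left lever is still out. I'll repeat the same motion there.

{"name": "drive_tool", "arguments": {"steps": [[1.5,0.15,-0.35,0,0],[1.5,0,0,0,0],[0.5,0,0,0,0],[0.5,0,0,0,0],[0.5,0,0,0,0],[0.4,0,0,0,0],[0.4,0,0,0,0],[0.4,0,0,0,0],[0.4,0,0,0,0],[0,0,0,0,0]]}}

```text
time: 7.45
eef_pos: [0.4974, 0.1509, 0.0488]
tcp_rot: [-0.705, 0.049, 0.706, 0.049]
contact_force: [-0.3, 0.2, -0.1]
opening: -0.002
```

```bash
python3 - <<'E'
from h import *
show()
E
```

```text
t 7.45 p [0.4974 0.1509 0.0488] out 50.2 lat 68.1 z 48.8 F [-0.3  0.2 -0.1] q [0.1  0.18 2.07 0.   0.89 1.81] op -0.0
toolx [-0.001  0.    -1.   ] y [-0.137 -0.991 -0.   ] z [-0.991  0.137  0.001] z vs BX deg -180.0
```

{"name": "drive_tool", "arguments": {"steps": [[0.38,-0.2,-0.15,0,0],[0.37,0,-0.2,0,0],[0.3,0,-0.25,0,0],[0.3,0,-0.3,0,0],[0,0,0,0,0]]}}

```text
time: 7.95
eef_pos: [0.5056, 0.1516, 0.0347]
tcp_rot: [-0.704, 0.049, 0.707, 0.049]
contact_force: [-4.4, -1.4, 1.7]
opening: -0.001
```

```bash
python3 - <<'E'
from h import *
show()
E
```

```text
t 7.95 p [0.5056 0.1516 0.0347] out 42.1 lat 69.9 z 34.7 F [-4.4 -1.4  1.7] q [0.1  0.22 2.06 0.   0.87 1.81] op -0.0
toolx [-0.004 -0.    -1.   ] y [-0.138 -0.99   0.001] z [-0.99   0.138  0.004] z vs BX deg 179.99
```

{"name": "drive_tool", "arguments": {"steps": [[0.2,0,-0.3,0,0],[0.15,0,-0.3,0,0],[0.1,0,-0.3,0,0],[0.1,0,-0.3,0,0],[0,0,-0.2,0,0],[0,0,0,0,0]]}}

```text
time: 8.55
eef_pos: [0.5226, 0.1497, 0.0311]
tcp_rot: [0.707, -0.049, -0.704, -0.049]
contact_force: [0.1, -0.0, 0.2]
opening: -0.001
```

```bash
python3 - <<'E'
from h import *
show()
E
```

```text
t 8.55 p [0.5226 0.1497 0.0311] out 25.0 lat 70.4 z 31.1 F [ 0.1 -0.   0.2] q [ 0.09  0.26  2.02 -0.    0.86  1.8 ] op -0.0
toolx [ 0.004  0.    -1.   ] y [-0.138 -0.99  -0.001] z [-0.99   0.138 -0.004] z vs BX deg 179.99
```

Same signature as the right one. I'll retract well up and out of view.

{"name": "drive_tool", "arguments": {"steps": [[0,0,1,0,0],[0,0,1.6,0,0],[-2,0,0,0,0],[-4,0,0,0,0],[-5,0,0,0,0],[-5,0,0,0,0],[0,4.5,0,0,0],[0,4.5,0,0,0],[0,4.5,0,0,0],[0,4.5,0,0,0]]}}

```text
time: 9.55
eef_pos: [0.4697, -0.0263, 0.191]
tcp_rot: [0.706, -0.049, -0.704, -0.048]
contact_force: [1.0, -0.5, -0.2]
opening: -0.002
```

{"name": "drive_tool", "arguments": {"steps": [[0,4.5,0,0,0],[0,4.5,0,0,0],[0,4.5,0,0,0],[0,4.5,0,0,0],[0,4.5,0,0,0],[0,0,0,0,0],[0,0,0,0,0],[0,0,0,0,0]]}}

```text
time: 10.35
eef_pos: [0.4392, -0.2468, 0.1902]
tcp_rot: [0.706, -0.048, -0.705, -0.049]
contact_force: [-0.6, 0.2, -0.2]
opening: -0.002
```

```bash
python3 - <<'E'
from h import *
show()
t=cam('top');s=cam('side')
a=cv2.resize(t['frame'][120:370,130:480],None,fx=1.2,fy=1.2)
b=cv2.resize(s['frame'][180:280,240:340],None,fx=3.5,fy=3.5,interpolation=2)
w=np.zeros((350,780,3),np.uint8); w[:350,:350]=b; w[:300,360:780]=a
cv2.imwrite('pics/z.png',w[:,:,::-1])
E
```

```text
t 10.35 p [ 0.4392 -0.2468  0.1902] out 53.1 lat -333.8 z 190.2 F [-0.6  0.2 -0.2] q [-0.71 -0.06  2.03  0.    1.17  0.99] op -0.0
toolx [ 0.  0. -1.] y [-0.137 -0.991 -0.   ] z [-0.991  0.137 -0.   ] z vs BX deg -179.95
```

View pics/z.png

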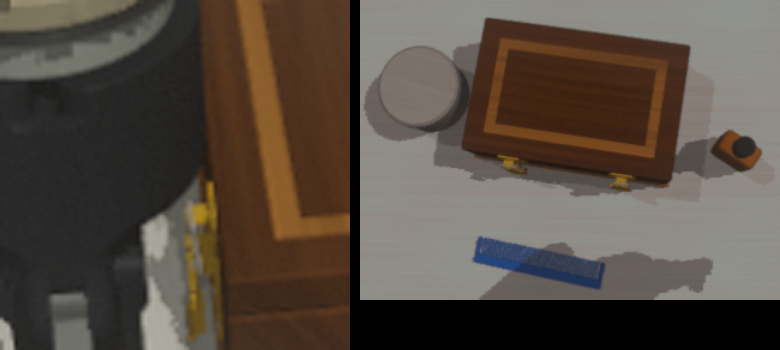

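The final picture shows both levers folded in, with pivot blocks at about top pixels (257,257) and (347,271). The lid looks shut, and the comb, dabba and perfume are at their original pixels. The hand is clear at 190 mm height.

```bash
python3 - <<'E'
from h import *
sign_off()
E
```

```text
the job is handed in; nothing more can be done
```

I pushed both levers over centre with the shut fingertips, first right and then left, and handed the job in at about 10.4 s.

- **Pushing:** Halfway through each push the wrist force read about 5 N. It was zero at the end of the push, which fits the lever snapping over.
- **Last pictures:** They show both levers folded against the box front and the lid looking shut. The comb, dabba and perfume bottle appear to be where they started.
- **Hand:** It is parked about 33 cm to the robot's right of the middle of the box front, at 190 mm height, touching nothing.
- **Not measured:** I did not measure the lever or lid angles exactly. I count the levers as locked because one let go before its dead point would have sprung back out. In the last side picture the gripper hid the left catch, so that lever is confirmed only by the top view and the force.
- **Disagreements:** My box fit from the top picture had corner errors of up to about 3 pixels. Pad positions from the two cameras differed from the model by up to about 7 mm in height on the right. Neither affected the pushes.

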